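Store a collet under a turned stack-nest tray

TASK

The two small parts trays are nested in each other: lift the upper one out, stand the collet upright on the floor of the lower tray, then put the upper tray back on top turned half round, so that its ribs stand level on the lower tray's four rim lugs instead of nesting. Leave the lower tray where it stands and do not disturb the jar, the grease pot or the tweezers.

Things in the scene. Friction and masses are not known exactly. Their poses are not given: they have to be found in the camera images.
- lower_tray: Lower of two like grey plastic trays, on the bench, upper one nested in it. 130 long (x) x 66 wide (y) x 46 mm high, open top; origin: centre of underside, z up. Lower body z 0-25: 116 x 40 mm outside. At z 23-25 a ledge steps out to the upper body, 130 x 66, straight 2 mm walls to z = 46. +x end wall has a 32 mm wide opening from z = 31 to the rim; -x end is whole with a card holder. 0.11-0.2 kg.
- upper_tray: Same shape as lower_tray (origin: centre of underside); starts nested in it the same way round, standing on its ledge: origin 25 mm above lower's, rim 71 mm above bench. Grip across the 66 mm width from above, fingers outside the long walls of the upper body (own z 23-46 mm; nested, fingers below that strike the lower tray). Stands by itself on the bench. 0.11-0.2 kg.
- lower_tray_lug (a point): Seat of one of the lower tray's 4 rim lugs, at x = -38, y = 27.5, z = 42 mm in its frame. Lugs are inside the long walls at x = -38 and +16 mm, both sides: seat top at z = 42, 18 mm long in x between 3 mm upstands up to the rim (z = 46), standing in from the wall to y = +-23 mm. Both trays have them.
- upper_tray_rib (a point): Bottom of one of the upper tray's 4 outside ribs under the ledge, at x = +38, y = 23.5, z = 0 mm in its frame. Ribs at x = +38 and -16 mm, both sides, 10 mm long in x, out to y = +-28 mm; both trays. Same way round, ribs pass beside the lugs (nest). Turned half round, they stand on the seats between the upstands: origins 42 mm apart in height, play +-4 mm in x, +-3 mm in y.
- lower_tray_floor (a point): Centre of the lower tray's inner floor, x = y = 0, z = 2 mm in its frame; clear floor 112 x 36 mm (x, y) up to the ledge at z = 25; 46 mm clear between lugs above that.
- upper_tray_open_end (a point): Rim line of the upper tray's end with the opening: x = +64, y = 0, z = 46 mm in its frame.
- free_bench (a point): A point on the bench top (z = 0) amid free bench, left of the trays and in front of the microscope base, where the upper tray may be set down meanwhile (optional). The microscope base (70 mm high, with a tray up to 105 mm on it) begins 75 mm beyond it (+x).
- collet: Steel spring collet standing on its end, round, largest diameter 25 mm, 30 mm high; origin at the centre of its underside, z up. Mass about 0.05 kg, may vary. Starts on the bench to the right of the trays; it and the jar may have swapped places.
- jar: Bystander: small jar with a pale screw lid, 36 mm diameter, 40 mm high, origin at the centre of its underside. Near the collet; leave it alone.
- grease_pot: Bystander: low white pot with a blue lid, 52 mm diameter, 34 mm high, origin at the centre of its underside, behind the trays; leave it alone.
- tweezers: Bystander: fine steel tweezers lying flat, 122 mm long, 9 mm high, origin near the middle; leave them alone.

How it is judged:
On the way, in this order (a step that is already met when the one before it is completed fails the run):
1. the upper tray has been lifted out and is clear of the lower tray (horizontal distance between upper_tray and lower_tray above 0.09 m), for 0.1 s.
2. the collet stands upright on the floor of the lower tray, let go (z of collet in the frame of lower_tray between -0.001 and 0.006 m and x of collet in the frame of lower_tray between -0.05 and 0.05 m and y of collet in the frame of lower_tray between -0.012 and 0.012 m and angle between collet's own z axis and vertical below 0.1 rad and contact force between the fingers and collet below 0.1 N), for 0.2 s.
At the end, for the whole second after the job is handed in: Collet upright on the lower tray's floor; upper tray turned half round and level on the four lugs (origins 39 to 44.5 mm apart in height, centres within 8 mm, long axes within 0.12 rad, tilt under 0.04 rad); lower tray flat, within 30 mm of its start; all at rest (z of collet in the frame of lower_tray between -0.001 and 0.006 m and x of collet in the frame of lower_tray between -0.05 and 0.05 m and y of collet in the frame of lower_tray between -0.012 and 0.012 m and angle between collet's own z axis and vertical below 0.1 rad and z of upper_tray in the frame of lower_tray between 0.039 and 0.0445 m and horizontal distance between upper_tray and lower_tray below 0.008 m and angle between the x axis of upper_tray and the x axis of lower_tray, either way round below 0.12 rad and x of upper_tray_open_end in the frame of lower_tray below -0.05 m and angle between upper_tray's own z axis and vertical below 0.04 rad and angle between lower_tray's own z axis and vertical below 0.03 rad and height (world z) of lower_tray below 0.004 m and distance of lower_tray from where it was at the start of the episode below 0.03 m and linear speed of each of upper_tray, collet, lower_tray below 0.02 m/s); the robot touches nothing.
It fails at once if the jar was moved more than 20 mm (distance of jar from where it was at the start of the episode above 0.02 m).
It fails at once if the grease pot was moved more than 20 mm (distance of grease_pot from where it was at the start of the episode above 0.02 m).
It fails at once if the tweezers was moved more than 20 mm (distance of tweezers from where it was at the start of the episode above 0.02 m).
It fails at once if the lower tray was shifted more than 30 mm (distance of lower_tray from where it was at the start of the episode above 0.03 m).
It also fails if it takes over 61 s, if anything falls off the work surface, if the arm or the gripper's body presses on something with over 40 N, if the wrist force passes 120 N, or if a joint passes its speed limit or range.

ROBOT

A 6-joint arm with a two-finger parallel gripper is mounted at the origin on a cart in front of the work surface, level with it; the furniture and walls round the work are solid. World frame = base frame: x ahead of the robot, y to its left, z up, the work surface at z = 0. Lengths are in m, angles in rad, forces in N, time in s.
With the tool pointing down it reaches from about 0.25 to 0.725 m from the base axis. Payload 4 kg.
Tool frame: the origin (TCP) lies midway between the tips of the shut fingers; the grasp point (between the pads) lies 19 mm behind it; z points along the fingers, y is the line along which they close (so a half turn about z gives the same grasp; the last joint's range is limited). The gripper opens to 85 mm and grips with 20 to 120 N. Pads are 22 mm wide; open, the fingers measure 114 mm over their backs; the gripper's body (76 mm by 85 mm) begins 54 mm behind the grasp point. The pads swing forward as they close: fully open they stand 13 mm farther back than shut.
Start: joints at [1.191, 0.241, 0.005, 1.335, 0, 1.571], TCP at [0.185, 0.464, 0.231] pointing down, gripper open.
Joint ranges: [-2.72, 2.72], [-1.05, 1.87], [-1.09, 1.28], [-1.99, 2.15], [-1.42, 1.44], [-3.14, 3.14]. Speed limits (rad/s): [2.79, 2.79, 3.14, 3.14, 3.14, 3.14].

INTERFACE

Orientations are given as a unit quaternion [x, y, z, w].
In Python, from workcell import bot, camera, job_done gives the robot as it stands.
- The arm moves only by the tool carry_out, never from a script. Its argument "plan" is a list of rows, each an object of numbers: "dx", "dy", "dz": the shift along the tool's x, y, z in mm; "twist": the turn about the tool's z in degrees; "fingers": the closure, from -1 (fully open) to 1 (shut). In form: [{"dx": .., "dy": .., "dz": .., "twist": .., "fingers": ..}, ...]. A call has exactly 5 rows; each row is the pose to reach, as a shift and turn from the pose commanded when the call began, along the tool's axes at that moment; what a row does not reach only later rows make up. A row lasts 1/12 s, in which the tool goes at most 41.7 mm and 7.16 degrees, less where a joint would pass 70% of its speed; a pose out of reach is approached as far as the arm can. A call with a gripper value outside its range is refused whole. The fingers move at their own pace and stop on an object; the grip force is fixed at half the most. Time passes only in rows, so rows that repeat a pose let the fingers close, or fill a call up. It gives the time, the measured TCP pose, the force, the opening and the grip force at its end, in the units of the state.
- bot.get_obs(): the state, without advancing time (a new reading comes with each control period).
- camera(name): name is "scene" or "top" or "wrist"; returns a dict with "image" (420x560x3 uint8, red, green, blue), "intrinsics" (3x3 intrinsics, pixels), "eye" and "attitude" of the camera in the world. Camera axes: x right, y down, z forward; pixel columns grow to the right and rows downward; lengths in m; the calibration is good to about 2 mm. The wrist camera is an equidistant fisheye: a pixel r from the principal point sees the ray r / f radians off the axis. A picture is of the moment at which its call begins. There is no depth.
- job_done(): hands the job in; it is judged then, once.
The state is a dict: "clock": time; "joint_pos": joint angles; "joint_vel": joint speeds; "tau": joint torques, N m; "eef_pos": TCP position; "tool_rot": TCP orientation; "ft_force": force on the tool from outside, world axes, zero at the start; "ft_torque": the same for the moment, N m; "grip_width": finger opening in m; "grasp_force": force on a finger pad.
Only numpy, scipy, OpenCV 4.12 (cv2) and the standard library are available. Lean on these libraries where they do the work, as an engineer would, in place of code of your own. Each camera call takes 0.05 s, during which the arm holds its last target. There are 200 camera calls.

## Working session

There is one attempt and no reset: what is moved stays moved. The work goes in short steps, Python scripts to look and compute and a tool call to move; the robot and the scene stay as the last step left them, time stands still between calls to the robot, and variables do not carry over. Pictures are saved under pics/ and viewed, at most 10 in all, crops included, and the job is handed in when it is done.

Besides the shell and the picture viewer there is one more tool, called after "Call:" as a command line: name --argument value ..., lists and objects as JSON in quotes. carry_out: Moves the arm, as the interface text tells. Its arguments: {"type":"object","properties":{"plan":{"type":"array","items":{"type":"object","properties":{"dx":{"type":"number"},"dy":{"type":"number"},"dz":{"type":"number"},"twist":{"type":"number"},"fingers":{"type":"number"}}}}},"required":["plan"]}

```bash
mkdir -p pics; ls; cat > h.py <<'E'
import numpy as np, cv2
from scipy.spatial.transform import Rotation as R
from workcell import bot, camera, job_done
def save(n,f):
    c=camera(n); cv2.imwrite(f'pics/{f}.png',c['image'][:,:,::-1]); return c
def ray(c,u,v):
    K=np.array(c['intrinsics']); d=np.linalg.inv(K)@[u,v,1]; return R.from_quat(c['attitude']).as_matrix()@d
def onplane(c,u,v,z):
    d=ray(c,u,v); e=np.array(c['eye']); return e+d*(z-e[2])/d[2]
def proj(c,p):
    q=R.from_quat(c['attitude']).as_matrix().T@(np.array(p)-c['eye']); q=np.array(c['intrinsics'])@q; return q[:2]/q[2]
E
python3 - <<'E'
from h import *
import pickle
o=bot.get_obs(); print(o)
for n in('top','scene'):
    c=save(n,n+'0'); print(n,c['intrinsics'],c['eye'],c['attitude']); pickle.dump(c,open(n+'0.pkl','wb'))
E
```

```text
pics
{'clock': 0.0, 'joint_pos': array([1.19100795e+00, 2.41425559e-01, 3.69273317e-03, 1.33517719e+00,
       2.24346374e-05, 1.57080730e+00]), 'joint_vel': array([ 1.03740389e-03,  1.42534552e-03,  5.11431080e-05, -1.25777172e-03,
       -3.53732333e-04,  2.24228264e-04]), 'tau': array([ 1.71222473e-04, -3.72319579e+01,  2.52407384e+01,  1.71265035e-02,
       -1.44426494e-04, -6.43078039e-06]), 'eef_pos': array([0.18511884, 0.46378084, 0.23039465]), 'tool_rot': array([ 1.88760281e-01,  9.82022627e-01, -1.03573089e-03, -2.10494691e-04]), 'ft_force': array([0.27191454, 0.18554931, 0.08423143]), 'ft_torque': array([ 0.02614079, -0.0600393 ,  0.00149388]), 'grasp_force': 0.0, 'grip_width': 0.08602523854570739}
top [[479.02938866   0.         277.82209964]
 [  0.         479.02938866 206.34375835]
 [  0.           0.           1.        ]] [ 0.41989257 -0.13720573  0.96303222] [-0.70344181  0.70690047 -0.04872287  0.05556464]
scene [[507.96157139   0.         278.82173854]
 [  0.         507.96157139 210.95737706]
 [  0.           0.           1.        ]] [ 0.05409121 -0.52725386  0.75089491] [ 0.82492992 -0.42338208  0.16375441 -0.33678292]
```

View pics/top0.png

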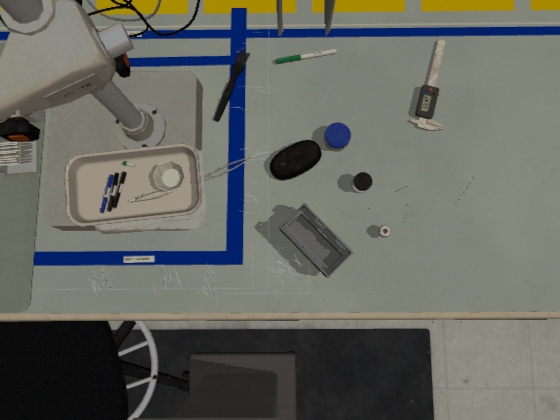

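View pics/scene0.png

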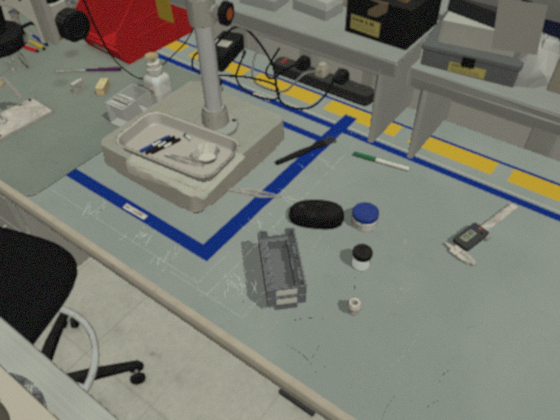

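```bash
python3 - <<'E'
from h import *
import pickle
t=pickle.load(open('top0.pkl','rb')); s=pickle.load(open('scene0.pkl','rb'))
a=cv2.resize(t['image'][170:300,250:410],None,fx=4,fy=4,interpolation=cv2.INTER_CUBIC)
b=cv2.resize(s['image'][220:330,240:390],None,fx=4,fy=4,interpolation=cv2.INTER_CUBIC)
cv2.imwrite('pics/a.png',a[:,:,::-1]); cv2.imwrite('pics/b.png',b[:,:,::-1])
for u,v in((303,205),(351,252),(329,277),(279,232)): print(onplane(t,u,v,.071))
print('collet',onplane(t,384,231,.03),'jar',onplane(t,362,182,.04),'ms base front',onplane(t,130,228,.07), onplane(t,230,260,0),onplane(t,250,315,0))
E
```

```text
[ 0.55485336 -0.17623862  0.071     ]
[ 0.46623921 -0.2641194   0.071     ]
[ 0.42056877 -0.22247117  0.071     ]
[ 0.50410409 -0.13082695  0.071     ]
collet [ 0.50888434 -0.33529192  0.03      ] jar [ 0.60446707 -0.29368898  0.04      ] ms base front [0.5131631  0.14898398 0.07      ] [ 0.45510425 -0.03200104  0.        ] [ 0.34731584 -0.07252287  0.        ]
```

View pics/a.png

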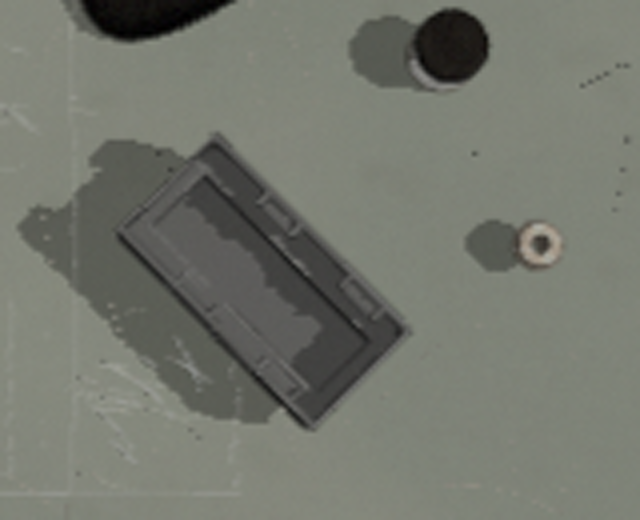

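View pics/b.png

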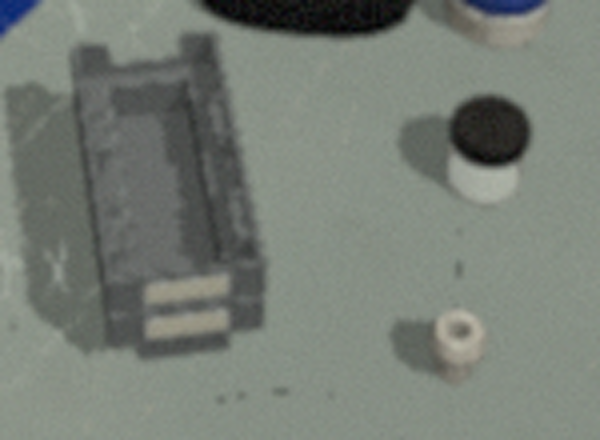

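```bash
cat >> h.py <<'E'
def go(x,y,z,psi=None):
    "shift in tool axes (mm) and twist (deg) from the present pose to world x,y,z (m), tool y axis at angle psi (deg)"
    o=bot.get_obs(); M=R.from_quat(o['tool_rot']).as_matrix()
    d=M.T@(np.array([x,y,z])-o['eef_pos'])*1e3
    p=np.degrees(np.arctan2(M[1,1],M[0,1]))
    print('t%.2f'%o['clock'],'pos',o['eef_pos'].round(4),'psi %.1f'%p,'tilt',M[:,2].round(3),'d',d.round(1),'twist', None if psi is None else round(p-psi,1),'F',o['ft_force'].round(1),'w%.4f g%.1f'%(o['grip_width'],o['grasp_force']))
E
python3 - <<'E'
from h import *
import pickle
t=pickle.load(open('top0.pkl','rb')); s=pickle.load(open('scene0.pkl','rb'))
a=np.array([(217,133),(410,330),(312,430),(118,233)])/4+[250,170]-.4
P=np.array([onplane(t,u,v,.071) for u,v in a])
T,Rr,B,L=P; print(P.round(4)); c=P.mean(0); ax=(T+L-Rr-B)[:2]; ax/=np.linalg.norm(ax)
print('ctr',c,'ang',np.degrees(np.arctan2(ax[1],ax[0])),'len',np.linalg.norm(T-Rr),np.linalg.norm(L-B),'wid',np.linalg.norm(T-L),np.linalg.norm(Rr-B))
print('proj scene ctr', proj(s,c), [proj(s,p).round() for p in P])
print('collet top',onplane(t,250+540/4-.4,170+244/4-.4,.03),onplane(s,240+460/4-.4,220+330/4-.4,.03))
go(c[0],c[1],.15,np.degrees(np.arctan2(ax[1],ax[0]))+90)
E
```

```text
[[ 0.5589 -0.1779  0.071 ]
 [ 0.466  -0.2662  0.071 ]
 [ 0.4204 -0.2199  0.071 ]
 [ 0.5119 -0.131   0.071 ]]
ctr [ 0.4893176  -0.19874522  0.071     ] ang 43.84651624861657 len 0.12813993082934935 0.12752958504607032 wid 0.06639122251065571 0.0649874438158324
proj scene ctr [279.0269267  257.68050336] [array([292., 228.]), array([304., 286.]), array([265., 291.]), array([256., 232.])]
collet top [ 0.50966087 -0.3364882   0.03      ] [ 0.51192453 -0.33822468  0.03      ]
t0.10 pos [0.1852 0.4639 0.2305] psi 68.2 tilt [-0.001 -0.002 -1.   ] d [-528.1 -502.5   81.4] twist -65.6 F [ 0.   0.2 -0.6] w0.0854 g0.0
```

Call:
carry_out --plan '[{"dx": -26, "dy": -25, "dz": 0, "twist": 0, "fingers": -1}, {"dx": -53, "dy": -50, "dz": 0, "twist": 0, "fingers": -1}, {"dx": -79, "dy": -75, "dz": 0, "twist": 0, "fingers": -1}, {"dx": -106, "dy": -100, "dz": 0, "twist": 0, "fingers": -1}, {"dx": -132, "dy": -125, "dz": 0, "twist": 0, "fingers": -1}]'

```text
clock: 0.52
eef_pos: [0.2617, 0.2976, 0.2309]
tool_rot: [0.188, 0.982, -0.0, -0.0]
ft_force: [0.7, 0.4, 0.6]
grip_width: 0.0854
grasp_force: 0.0
```

Call:
carry_out --plan '[{"dx": -26, "dy": -25, "dz": 0, "twist": 0, "fingers": -1}, {"dx": -53, "dy": -50, "dz": 0, "twist": 0, "fingers": -1}, {"dx": -79, "dy": -75, "dz": 0, "twist": 0, "fingers": -1}, {"dx": -106, "dy": -100, "dz": 0, "twist": 0, "fingers": -1}, {"dx": -132, "dy": -125, "dz": 0, "twist": 0, "fingers": -1}]'

```text
clock: 0.93
eef_pos: [0.338, 0.1325, 0.2312]
tool_rot: [0.189, 0.982, -0.0, -0.0]
ft_force: [1.5, 0.0, -0.5]
grip_width: 0.0853
grasp_force: 0.0
```

Call:
carry_out --plan '[{"dx": -26, "dy": -25, "dz": 0, "twist": 0, "fingers": -1}, {"dx": -53, "dy": -50, "dz": 0, "twist": 0, "fingers": -1}, {"dx": -79, "dy": -75, "dz": 0, "twist": 0, "fingers": -1}, {"dx": -106, "dy": -100, "dz": 0, "twist": 0, "fingers": -1}, {"dx": -132, "dy": -125, "dz": 0, "twist": 0, "fingers": -1}]'

```text
clock: 1.35
eef_pos: [0.4143, -0.0326, 0.2311]
tool_rot: [0.189, 0.982, 0.0, -0.0]
ft_force: [1.0, 0.2, -0.3]
grip_width: 0.0856
grasp_force: 0.0
```

Call:
carry_out --plan '[{"dx": -26, "dy": -25, "dz": 10, "twist": -6, "fingers": -1}, {"dx": -53, "dy": -50, "dz": 20, "twist": -13, "fingers": -1}, {"dx": -79, "dy": -75, "dz": 30, "twist": -20, "fingers": -1}, {"dx": -106, "dy": -100, "dz": 35, "twist": -26, "fingers": -1}, {"dx": -132, "dy": -125, "dz": 40, "twist": -33, "fingers": -1}]'

```text
clock: 1.77
eef_pos: [0.4903, -0.1975, 0.1901]
tool_rot: [-0.1, 0.995, 0.0, -0.001]
ft_force: [0.8, 1.0, 0.0]
grip_width: 0.0855
grasp_force: 0.0
```

Call:
carry_out --plan '[{"twist": -7, "dx": 0, "dy": 0, "dz": 8, "fingers": -1}, {"twist": -13, "dx": 0, "dy": 0, "dz": 16, "fingers": -1}, {"twist": -20, "dx": 0, "dy": 0, "dz": 24, "fingers": -1}, {"twist": -27, "dx": 0, "dy": 0, "dz": 32, "fingers": -1}, {"twist": -33, "dx": 0, "dy": 0, "dz": 40, "fingers": -1}]'

```text
clock: 2.18
eef_pos: [0.4899, -0.1958, 0.1502]
tool_rot: [-0.379, 0.925, 0.001, -0.001]
ft_force: [0.5, -0.1, 0.4]
grip_width: 0.0852
grasp_force: 0.0
```

```bash
python3 - <<'E'
from h import *
go(.4893,-.1987,.1,133.8)
c=save('wrist','w1'); print(c['intrinsics'],c['eye'],c['attitude'])
E
```

```text
t2.18 pos [ 0.4899 -0.1958  0.1502] psi 134.5 tilt [-0.001  0.001 -1.   ] d [ 2.4 -1.7 50.2] twist 0.7 F [ 0.5 -0.1  0.4] w0.0852 g0.0
[[325.1922621    0.         286.16699639]
 [  0.         325.1922621  213.28906195]
 [  0.           0.           1.        ]] [ 0.43995513 -0.24444136  0.29279117] [0.38289426 0.91348772 0.12710003 0.05270442]
```

View pics/w1.png

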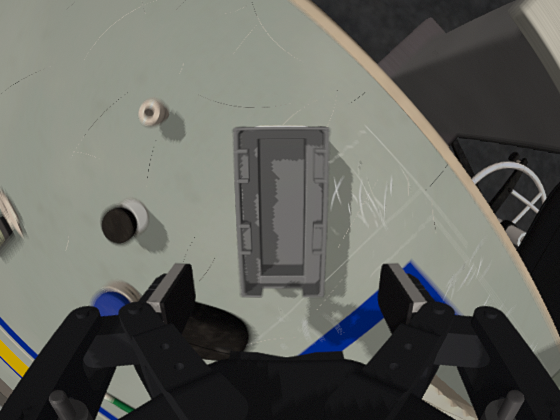

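```bash
cat >> h.py <<'E'
def wplane(c,u,v,z):
    K=np.array(c['intrinsics']); x=np.array([u-K[0,2],v-K[1,2]]); r=np.linalg.norm(x); th=r/K[0,0]
    d=R.from_quat(c['attitude']).as_matrix()@np.r_[x/r*np.sin(th),np.cos(th)]; e=np.array(c['eye']); return e+d*(z-e[2])/d[2]
E
python3 - <<'E'
from h import *
K=np.array([[325.19,0,286.17],[0,325.19,213.29],[0,0,1]])
c=dict(intrinsics=K,eye=[.43995513,-.24444136,.29279117],attitude=[0.38289426,0.91348772,0.12710003,0.05270442])
P=np.array([wplane(c,u,v,.071) for u,v in((234,127),(329,127),(325,297),(241,297))])
print(P.round(4),P.mean(0).round(4)); a=P[2]+P[3]-P[0]-P[1]; print(np.degrees(np.arctan2(a[1],a[0])),np.linalg.norm(P[0]-P[1]),np.linalg.norm(P[0]-P[3]))
print(wplane(c,152,112,.03)); go(*P.mean(0)[:2],.045,134)
E
```

```text
[[ 0.466  -0.2682  0.071 ]
 [ 0.4209 -0.2221  0.071 ]
 [ 0.512  -0.1303  0.071 ]
 [ 0.5585 -0.1775  0.071 ]] [ 0.4893 -0.1996  0.071 ]
44.82826050255637 0.0644915860999321 0.12958937858275354
[ 0.50883081 -0.33470058  0.03      ]
t2.23 pos [ 0.4889 -0.1953  0.1486] psi 134.7 tilt [-0.004  0.002 -1.   ] d [  2.5  -3.7 103.5] twist 0.7 F [-0.4 -0.3 -1.6] w0.0850 g0.0
```

Call:
carry_out --plan '[{"dx": 3, "dy": -3, "dz": 25, "twist": 0, "fingers": -1}, {"dx": 3, "dy": -3, "dz": 55, "twist": 0, "fingers": -1}, {"dx": 3, "dy": -3, "dz": 80, "twist": 0, "fingers": -1}, {"dx": 3, "dy": -3, "dz": 95, "twist": 0, "fingers": -1}, {"dx": 3, "dy": -3, "dz": 104, "twist": 0, "fingers": -1}]'

```text
clock: 2.65
eef_pos: [0.4885, -0.1992, 0.0448]
tool_rot: [-0.376, 0.927, 0.002, -0.002]
ft_force: [-0.2, -0.4, -0.3]
grip_width: 0.0851
grasp_force: 0.0
```

Call:
carry_out --plan '[{"dx": 0, "dy": 0, "dz": 0, "twist": 0, "fingers": -0.8}, {"dx": 0, "dy": 0, "dz": 0, "twist": 0, "fingers": -0.6}, {"dx": 0, "dy": 0, "dz": 0, "twist": 0, "fingers": -0.4}, {"dx": 0, "dy": 0, "dz": 0, "twist": 0, "fingers": 0}, {"dx": 0, "dy": 0, "dz": 0, "twist": 0, "fingers": 0}]'

```text
clock: 3.07
eef_pos: [0.4912, -0.2003, 0.0485]
tool_rot: [-0.376, 0.926, -0.001, 0.001]
ft_force: [0.5, -0.4, -1.3]
grip_width: 0.0648
grasp_force: 67.4
```

Call:
carry_out --plan '[{"dx": 0, "dy": 0, "dz": 0, "twist": 0, "fingers": 0}, {"dx": 0, "dy": 0, "dz": 0, "twist": 0, "fingers": 0}, {"dx": 0, "dy": 0, "dz": 0, "twist": 0, "fingers": 0}, {"dx": 0, "dy": 0, "dz": 0, "twist": 0, "fingers": 0}, {"dx": 0, "dy": 0, "dz": 0, "twist": 0, "fingers": 0}]'

```text
clock: 3.48
eef_pos: [0.4912, -0.2003, 0.0484]
tool_rot: [-0.376, 0.926, -0.001, 0.001]
ft_force: [0.3, 1.2, 5.3]
grip_width: 0.0647
grasp_force: 68.2
```

Call:
carry_out --plan '[{"dx": 0, "dy": 0, "dz": -6, "twist": 0, "fingers": 0}, {"dx": 0, "dy": 0, "dz": -16, "twist": 0, "fingers": 0}, {"dx": 0, "dy": 0, "dz": -32, "twist": 0, "fingers": 0}, {"dx": 0, "dy": 0, "dz": -54, "twist": 0, "fingers": 0}, {"dx": 0, "dy": 0, "dz": -75, "twist": 0, "fingers": 0}]'

```text
clock: 3.9
eef_pos: [0.4896, -0.1997, 0.1231]
tool_rot: [-0.377, 0.926, 0.001, -0.001]
ft_force: [0.3, 0.3, -0.3]
grip_width: 0.0645
grasp_force: 67.5
```

```bash
python3 - <<'E'
from h import *
go(.43,-.01,.11,44)
c=save('scene','s2')
cv2.imwrite('pics/s2c.png',cv2.resize(c['image'][160:340,200:400],None,fx=3,fy=3)[:,:,::-1])
E
```

```text
t3.90 pos [ 0.4896 -0.1997  0.1231] psi 134.2 tilt [-0.002  0.001 -1.   ] d [-89.6 177.5  13.3] twist 90.2 F [ 0.3  0.3 -0.3] w0.0645 g67.5
```

View pics/s2c.png

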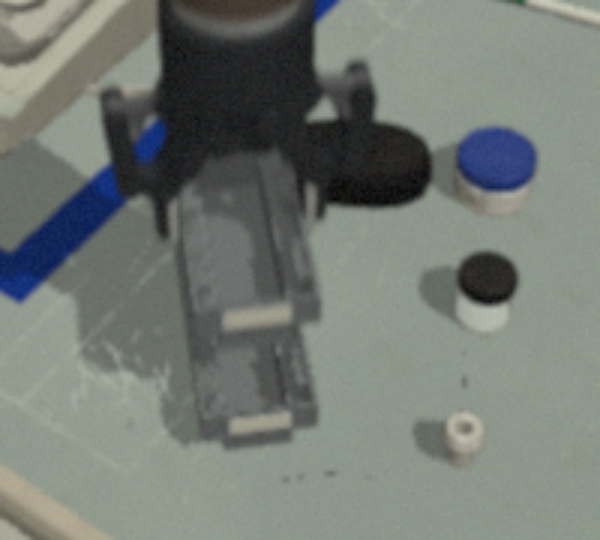

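Call:
carry_out --plan '[{"dx": -12, "dy": 24, "dz": 0, "twist": 4, "fingers": 0}, {"dx": -30, "dy": 58, "dz": 0, "twist": 10, "fingers": 0}, {"dx": -48, "dy": 94, "dz": 0, "twist": 16, "fingers": 0}, {"dx": -66, "dy": 130, "dz": 0, "twist": 23, "fingers": 0}, {"dx": -80, "dy": 160, "dz": 0, "twist": 30, "fingers": 0}]'

```text
clock: 4.37
eef_pos: [0.4359, -0.0305, 0.1225]
tool_rot: [-0.13, 0.992, 0.0, -0.0]
ft_force: [1.1, 1.4, -1.1]
grip_width: 0.0645
grasp_force: 67.5
```

Call:
carry_out --plan '[{"dx": 0, "dy": 18, "dz": 4, "twist": 6, "fingers": 0}, {"dx": 0, "dy": 18, "dz": 10, "twist": 12, "fingers": 0}, {"dx": 0, "dy": 18, "dz": 18, "twist": 18, "fingers": 0}, {"dx": 0, "dy": 18, "dz": 24, "twist": 24, "fingers": 0}, {"dx": 0, "dy": 18, "dz": 30, "twist": 30, "fingers": 0}]'

```text
clock: 4.78
eef_pos: [0.4321, -0.0145, 0.0923]
tool_rot: [0.131, 0.991, -0.0, 0.0]
ft_force: [-0.1, 0.4, -1.2]
grip_width: 0.0645
grasp_force: 67.5
```

Call:
carry_out --plan '[{"dx": 0, "dy": 0, "dz": 10, "twist": 6, "fingers": 0}, {"dx": 0, "dy": 0, "dz": 20, "twist": 12, "fingers": 0}, {"dx": 0, "dy": 0, "dz": 30, "twist": 18, "fingers": 0}, {"dx": 0, "dy": 0, "dz": 40, "twist": 24, "fingers": 0}, {"dx": 0, "dy": 0, "dz": 48, "twist": 30, "fingers": 0}]'

```text
clock: 5.2
eef_pos: [0.432, -0.0148, 0.0439]
tool_rot: [0.383, 0.924, -0.0, -0.0]
ft_force: [0.1, -0.2, -0.7]
grip_width: 0.0648
grasp_force: 67.5
```

```bash
python3 - <<'E'
from h import *
go(.43,-.01,.0235,44)
c=save('scene','s3')
cv2.imwrite('pics/s3c.png',cv2.resize(c['image'][130:310,150:350],None,fx=3,fy=3)[:,:,::-1])
E
```

```text
t5.20 pos [ 0.432  -0.0148  0.0439] psi 44.9 tilt [-0. -0. -1.] d [ 4.8  2.  20.4] twist 0.9 F [ 0.1 -0.2 -0.7] w0.0648 g67.5
```

View pics/s3c.png

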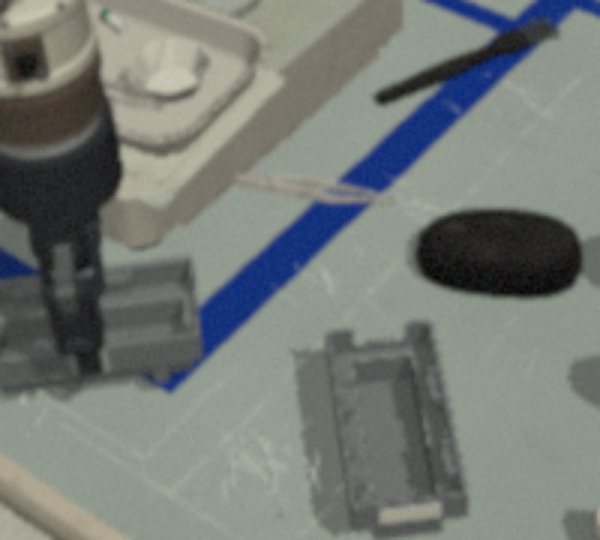

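Call:
carry_out --plan '[{"dx": 0, "dy": 0, "dz": 6, "twist": 0, "fingers": 0}, {"dx": 0, "dy": 0, "dz": 11, "twist": 0, "fingers": 0}, {"dx": 0, "dy": 0, "dz": 15, "twist": 0, "fingers": 0}, {"dx": 0, "dy": 0, "dz": 18, "twist": 0, "fingers": 0}, {"dx": 0, "dy": 0, "dz": 20, "twist": 0, "fingers": 0}]'

```text
clock: 5.67
eef_pos: [0.4323, -0.0148, 0.0241]
tool_rot: [0.381, 0.925, -0.0, -0.0]
ft_force: [-0.5, -0.5, -0.8]
grip_width: 0.0646
grasp_force: 67.5
```

Call:
carry_out --plan '[{"dx": 0, "dy": 0, "dz": 0.5, "twist": 0, "fingers": 0}, {"dx": 0, "dy": 0, "dz": 1, "twist": 0, "fingers": 0}, {"dx": 0, "dy": 0, "dz": 1.5, "twist": 0, "fingers": 0}, {"dx": 0, "dy": 0, "dz": 1.5, "twist": 0, "fingers": 0}, {"dx": 0, "dy": 0, "dz": 1.5, "twist": 0, "fingers": 0}]'

```text
clock: 6.08
eef_pos: [0.4324, -0.0148, 0.0234]
tool_rot: [0.381, 0.925, 0.0, 0.0]
ft_force: [-1.8, 0.4, 6.1]
grip_width: 0.0645
grasp_force: 68.2
```

Call:
carry_out --plan '[{"dx": 0, "dy": 0, "dz": 0, "twist": 0, "fingers": -0.7}, {"dx": 0, "dy": 0, "dz": 0, "twist": 0, "fingers": -1}, {"dx": 0, "dy": 0, "dz": 0, "twist": 0, "fingers": -1}, {"dx": 0, "dy": 0, "dz": 0, "twist": 0, "fingers": -1}, {"dx": 0, "dy": 0, "dz": 0, "twist": 0, "fingers": -1}]'

```text
clock: 6.5
eef_pos: [0.4324, -0.0148, 0.0228]
tool_rot: [0.381, 0.925, 0.0, 0.0]
ft_force: [-0.1, 0.0, 0.0]
grip_width: 0.0857
grasp_force: 0.0
```

Call:
carry_out --plan '[{"dx": 0, "dy": 0, "dz": -10, "twist": 0, "fingers": -1}, {"dx": 0, "dy": 0, "dz": -35, "twist": 0, "fingers": -1}, {"dx": 0, "dy": 0, "dz": -65, "twist": 0, "fingers": -1}, {"dx": 0, "dy": 0, "dz": -95, "twist": 0, "fingers": -1}, {"dx": 0, "dy": 0, "dz": -120, "twist": 0, "fingers": -1}]'

```text
clock: 6.92
eef_pos: [0.4326, -0.0148, 0.1446]
tool_rot: [0.381, 0.925, 0.0, 0.0]
ft_force: [0.4, 0.5, 0.2]
grip_width: 0.0856
grasp_force: 0.0
```

```bash
python3 - <<'E'
from h import *
go(.5095,-.3357,.145,45)
E
```

```text
t6.92 pos [ 0.4326 -0.0148  0.1446] psi 45.2 tilt [ 0.001 -0.    -1.   ] d [-280.6 -173.5   -0.3] twist 0.2 F [0.4 0.5 0.2] w0.0856 g0.0
```

Call:
carry_out --plan '[{"dx": -28, "dy": -17, "dz": 0, "twist": 0, "fingers": -1}, {"dx": -56, "dy": -35, "dz": 0, "twist": 0, "fingers": -1}, {"dx": -84, "dy": -52, "dz": 0, "twist": 0, "fingers": -1}, {"dx": -112, "dy": -70, "dz": 0, "twist": 0, "fingers": -1}, {"dx": -140, "dy": -87, "dz": 0, "twist": 0, "fingers": -1}]'

```text
clock: 7.33
eef_pos: [0.4705, -0.1767, 0.1429]
tool_rot: [0.381, 0.925, 0.0, 0.0]
ft_force: [1.1, 0.8, 0.7]
grip_width: 0.0856
grasp_force: 0.0
```

Call:
carry_out --plan '[{"dx": -28, "dy": -17, "dz": 0, "twist": 0, "fingers": -1}, {"dx": -56, "dy": -35, "dz": 0, "twist": 0, "fingers": -1}, {"dx": -84, "dy": -52, "dz": 0, "twist": 0, "fingers": -1}, {"dx": -112, "dy": -70, "dz": 0, "twist": 0, "fingers": -1}, {"dx": -140, "dy": -86, "dz": 0, "twist": 0, "fingers": -1}]'

```text
clock: 7.75
eef_pos: [0.509, -0.3366, 0.1425]
tool_rot: [0.381, 0.924, 0.0, -0.0]
ft_force: [0.1, 0.1, 0.5]
grip_width: 0.0854
grasp_force: 0.0
```

```bash
python3 - <<'E'
from h import *
import pickle
go(.5095,-.3357,.145,45)
c=save('wrist','w4'); pickle.dump(c,open('w4.pkl','wb'))
E
```

```text
t7.75 pos [ 0.509  -0.3366  0.1425] psi 45.2 tilt [-0.  0. -1.] d [ 0.3  1.  -2.5] twist 0.2 F [0.1 0.1 0.5] w0.0854 g0.0
```

View pics/w4.png

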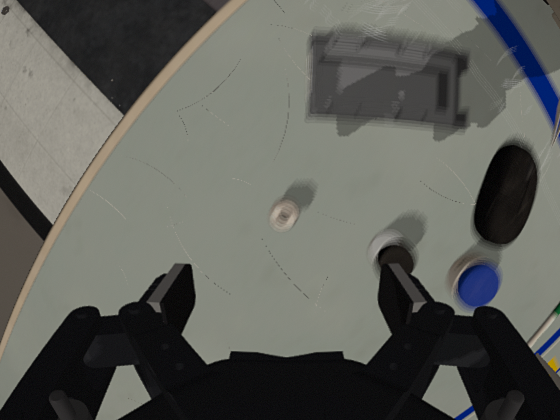

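```bash
python3 - <<'E'
from h import *
import pickle
c=pickle.load(open('w4.pkl','rb'))
a=wplane(c,285,214,.03); print(a,wplane(c,395,258,.04)); go(a[0],a[1],.01,45)
E
```

```text
[ 0.51020511 -0.33997887  0.03      ] [ 0.60211963 -0.29892827  0.04      ]
t7.80 pos [ 0.5106 -0.3426  0.142 ] psi 44.9 tilt [ 0.002 -0.005 -1.   ] d [  2.8   1.9 132. ] twist -0.1 F [ 2.9 -6.2  0.7] w0.0852 g0.0
```

Call:
carry_out --plan '[{"dx": 0, "dy": 0, "dz": 18, "twist": 0, "fingers": -1}, {"dx": 0, "dy": 0, "dz": 40, "twist": 0, "fingers": -1}, {"dx": 0, "dy": 0, "dz": 60, "twist": 0, "fingers": -1}, {"dx": 0, "dy": 0, "dz": 70, "twist": 0, "fingers": -1}, {"dx": 0, "dy": 0, "dz": 75, "twist": 0, "fingers": -1}]'

```text
clock: 8.22
eef_pos: [0.5078, -0.3338, 0.0655]
tool_rot: [0.381, 0.925, 0.0, -0.002]
ft_force: [-0.5, 0.8, 0.1]
grip_width: 0.0854
grasp_force: 0.0
```

```bash
python3 - <<'E'
from h import *
go(.5097,-.3368,.01,45)
E
```

```text
t8.22 pos [ 0.5078 -0.3338  0.0655] psi 45.2 tilt [-0.004  0.002 -1.   ] d [-3.7 -0.7 55.5] twist 0.2 F [-0.5  0.8  0.1] w0.0854 g0.0
```

Call:
carry_out --plan '[{"dx": -1, "dy": 0, "dz": 12, "twist": 0, "fingers": -1}, {"dx": -1, "dy": 0, "dz": 26, "twist": 0, "fingers": -1}, {"dx": -1, "dy": 0, "dz": 40, "twist": 0, "fingers": -1}, {"dx": -1, "dy": 0, "dz": 50, "twist": 0, "fingers": -1}, {"dx": -1, "dy": 0, "dz": 55, "twist": 0, "fingers": -1}]'

```text
clock: 8.63
eef_pos: [0.5096, -0.3352, 0.0117]
tool_rot: [0.381, 0.925, 0.0, -0.001]
ft_force: [-0.4, 0.4, 0.5]
grip_width: 0.0854
grasp_force: 0.0
```

```bash
python3 - <<'E'
from h import *
go(.5097,-.3368,.01,45)
E
```

```text
t8.63 pos [ 0.5096 -0.3352  0.0117] psi 45.2 tilt [-0.001  0.001 -1.   ] d [-1.2 -1.1  1.7] twist 0.2 F [-0.4  0.4  0.5] w0.0854 g0.0
```

Call:
carry_out --plan '[{"dx": -1, "dy": -1, "dz": 1, "twist": 0, "fingers": -0.4}, {"dx": -1, "dy": -1, "dz": 1, "twist": 0, "fingers": 0}, {"dx": -1, "dy": -1, "dz": 1, "twist": 0, "fingers": 0.2}, {"dx": -1, "dy": -1, "dz": 1, "twist": 0, "fingers": 0.3}, {"dx": -1, "dy": -1, "dz": 1, "twist": 0, "fingers": 0.35}]'

```text
clock: 9.05
eef_pos: [0.5104, -0.3373, 0.0127]
tool_rot: [0.381, 0.925, -0.0, 0.001]
ft_force: [0.3, -0.6, -0.0]
grip_width: 0.0283
grasp_force: 0.0
```

Call:
carry_out --plan '[{"dx": 0, "dy": 0, "dz": 0, "twist": 0, "fingers": 0.4}, {"dx": 0, "dy": 0, "dz": 0, "twist": 0, "fingers": 0.5}, {"dx": 0, "dy": 0, "dz": 0, "twist": 0, "fingers": 0.8}, {"dx": 0, "dy": 0, "dz": 0, "twist": 0, "fingers": 0.8}, {"dx": 0, "dy": 0, "dz": 0, "twist": 0, "fingers": 0.8}]'

```text
clock: 9.47
eef_pos: [0.5103, -0.3374, 0.0127]
tool_rot: [0.381, 0.925, -0.0, 0.001]
ft_force: [-1.1, 0.3, 6.4]
grip_width: 0.0226
grasp_force: 58.6
```

Call:
carry_out --plan '[{"dx": 0, "dy": 0, "dz": -5, "twist": 0, "fingers": 0.8}, {"dx": 0, "dy": 0, "dz": -20, "twist": 0, "fingers": 0.8}, {"dx": 0, "dy": 0, "dz": -45, "twist": 0, "fingers": 0.8}, {"dx": 0, "dy": 0, "dz": -70, "twist": 0, "fingers": 0.8}, {"dx": 0, "dy": 0, "dz": -90, "twist": 0, "fingers": 0.8}]'

```text
clock: 9.88
eef_pos: [0.51, -0.3369, 0.1031]
tool_rot: [0.381, 0.925, 0.0, 0.0]
ft_force: [0.7, -0.5, -0.5]
grip_width: 0.0225
grasp_force: 58.8
```

```bash
python3 - <<'E'
from h import *
import pickle
go(.4893,-.1992,.1,44.3)
c=save('wrist','w5'); t=save('top','t5'); s=save('scene','s5'); pickle.dump((c,t,s),open('5.pkl','wb'))
A=cv2.resize(s['image'][200:320,230:390],(400,300)); B=cv2.resize(t['image'][170:300,250:410],(400,325))
cv2.imwrite('pics/m5.png',np.hstack([cv2.copyMakeBorder(A,0,25,0,0,0),B])[:,:,::-1])
E
```

```text
t9.88 pos [ 0.51   -0.3369  0.1031] psi 45.2 tilt [ 0.  0. -1.] d [111.7  83.1   3.1] twist 0.9 F [ 0.7 -0.5 -0.5] w0.0225 g58.8
```

View pics/m5.png

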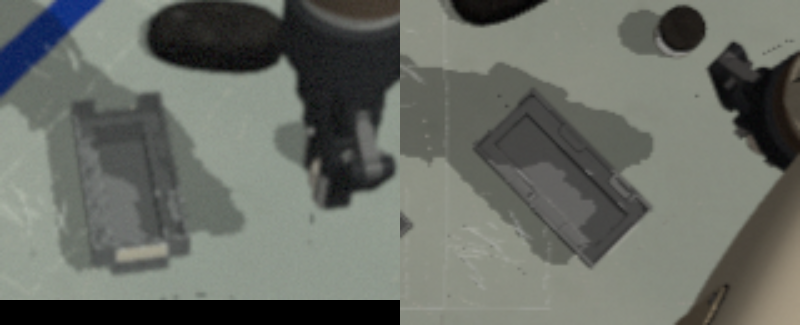

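```bash
python3 - <<'E'
from h import *
import pickle
c,t,s=pickle.load(open('5.pkl','rb'))
a=np.array([(133,90),(250,208),(190,268),(75,147)])/2.5+[250,170]-.3
P=np.array([onplane(t,u,v,.046) for u,v in a]); print(P.round(4)); T,Rr,B,L=P; m=P.mean(0); ax=T+L-Rr-B
print('ctr',m,'ang',np.degrees(np.arctan2(ax[1],ax[0])),np.linalg.norm(T-Rr),np.linalg.norm(L-B),np.linalg.norm(T-L),np.linalg.norm(Rr-B))
b=np.array([(72,102),(158,95),(189,245),(92,263)])/2.5+[230,200]-.3
Q=np.array([onplane(s,u,v,.046) for u,v in b]);print(Q.round(4),Q.mean(0))
go(m[0],m[1],.1,45)
E
```

```text
[[ 0.5573 -0.1771  0.046 ]
 [ 0.4658 -0.2652  0.046 ]
 [ 0.4208 -0.2186  0.046 ]
 [ 0.5132 -0.132   0.046 ]]
ctr [ 0.48927848 -0.19823296  0.046     ] ang 43.53095181266427 0.12692099559053577 0.12664333716135376 0.06305024991607591 0.0647589599382426
[[ 0.5161 -0.1325  0.046 ]
 [ 0.5579 -0.1799  0.046 ]
 [ 0.4621 -0.2718  0.046 ]
 [ 0.4136 -0.2279  0.046 ]] [ 0.48741274 -0.2030382   0.046     ]
t10.03 pos [ 0.5111 -0.3376  0.1036] psi 45.2 tilt [ 0.004 -0.002 -1.   ] d [113.7  83.6   3.3] twist 0.2 F [-0.2  0.5 -1.5] w0.0228 g58.8
```

Call:
carry_out --plan '[{"dx": 15, "dy": 11, "dz": 0, "twist": 1, "fingers": 0.8}, {"dx": 45, "dy": 33, "dz": 0, "twist": 1, "fingers": 0.8}, {"dx": 75, "dy": 55, "dz": 0, "twist": 1, "fingers": 0.8}, {"dx": 100, "dy": 74, "dz": 0, "twist": 1, "fingers": 0.8}, {"dx": 113, "dy": 83, "dz": 0, "twist": 1, "fingers": 0.8}]'

```text
clock: 10.45
eef_pos: [0.4856, -0.1945, 0.0997]
tool_rot: [0.388, 0.922, 0.001, -0.003]
ft_force: [-0.4, 0.3, -0.9]
grip_width: 0.0225
grasp_force: 58.8
```

Call:
carry_out --plan '[{"dx": 0, "dy": 0, "dz": 5, "twist": 0, "fingers": 0.8}, {"dx": 0, "dy": 0, "dz": 10, "twist": 0, "fingers": 0.8}, {"dx": 0, "dy": 0, "dz": 20, "twist": 0, "fingers": 0.8}, {"dx": 0, "dy": 0, "dz": 28, "twist": 0, "fingers": 0.8}, {"dx": 0, "dy": 0, "dz": 33, "twist": 0, "fingers": 0.8}]'

```text
clock: 10.87
eef_pos: [0.4873, -0.1993, 0.0667]
tool_rot: [0.39, 0.921, -0.0, -0.001]
ft_force: [-0.2, -0.0, -0.4]
grip_width: 0.0229
grasp_force: 58.9
```

```bash
python3 - <<'E'
from h import *
go(.4893,-.199,.0150,44.3)
E
```

```text
t10.87 pos [ 0.4873 -0.1993  0.0667] psi 44.1 tilt [-0.002  0.001 -1.   ] d [-1.3  1.6 51.7] twist -0.2 F [-0.2 -0.  -0.4] w0.0229 g58.9
```

Call:
carry_out --plan '[{"dx": -1, "dy": 1, "dz": 10, "twist": 0, "fingers": 0.8}, {"dx": -1, "dy": 1, "dz": 22, "twist": 0, "fingers": 0.8}, {"dx": -1, "dy": 1, "dz": 34, "twist": 0, "fingers": 0.8}, {"dx": -1, "dy": 1, "dz": 43, "twist": 0, "fingers": 0.8}, {"dx": -1, "dy": 1, "dz": 47, "twist": 0, "fingers": 0.8}]'

```text
clock: 11.28
eef_pos: [0.4885, -0.1985, 0.0198]
tool_rot: [0.389, 0.921, -0.0, -0.001]
ft_force: [-0.2, -0.5, -1.2]
grip_width: 0.0232
grasp_force: 58.9
```

Call:
carry_out --plan '[{"dx": 0, "dy": 0, "dz": 1, "twist": 0, "fingers": 0.8}, {"dx": 0, "dy": 0, "dz": 2, "twist": 0, "fingers": 0.8}, {"dx": 0, "dy": 0, "dz": 3, "twist": 0, "fingers": 0.8}, {"dx": 0, "dy": 0, "dz": 4, "twist": 0, "fingers": 0.8}, {"dx": 0, "dy": 0, "dz": 4, "twist": 0, "fingers": 0.8}]'

```text
clock: 11.7
eef_pos: [0.49, -0.1986, 0.0182]
tool_rot: [0.389, 0.921, 0.0, 0.0]
ft_force: [0.6, -0.5, -1.0]
grip_width: 0.0225
grasp_force: 58.9
```

Call:
carry_out --plan '[{"dx": 0, "dy": 0, "dz": 0, "twist": 0, "fingers": 0.8}, {"dx": 0, "dy": 0, "dz": 1, "twist": 0, "fingers": 0.8}, {"dx": 0, "dy": 0, "dz": 2, "twist": 0, "fingers": 0.8}, {"dx": 0, "dy": 0, "dz": 2, "twist": 0, "fingers": 0.8}, {"dx": 0, "dy": 0, "dz": 2, "twist": 0, "fingers": 0.8}]'

```text
clock: 12.12
eef_pos: [0.4895, -0.1984, 0.0158]
tool_rot: [0.389, 0.921, 0.0, -0.0]
ft_force: [0.2, 0.3, -0.5]
grip_width: 0.0227
grasp_force: 58.9
```

Call:
carry_out --plan '[{"dx": 0, "dy": 0, "dz": 0.5, "twist": 0, "fingers": 0.8}, {"dx": 0, "dy": 0, "dz": 1, "twist": 0, "fingers": 0.8}, {"dx": 0, "dy": 0, "dz": 1.5, "twist": 0, "fingers": 0.8}, {"dx": 0, "dy": 0, "dz": 1.5, "twist": 0, "fingers": 0.8}, {"dx": 0, "dy": 0, "dz": 1.5, "twist": 0, "fingers": 0.8}]'

```text
clock: 12.53
eef_pos: [0.4897, -0.1985, 0.0148]
tool_rot: [0.389, 0.921, 0.0, 0.0]
ft_force: [-1.6, 0.8, 4.8]
grip_width: 0.0229
grasp_force: 59.0
```

Call:
carry_out --plan '[{"dx": 0, "dy": 0, "dz": 0, "twist": 0, "fingers": 0.3}, {"dx": 0, "dy": 0, "dz": 0, "twist": 0, "fingers": 0.1}, {"dx": 0, "dy": 0, "dz": 0, "twist": 0, "fingers": -0.1}, {"dx": 0, "dy": 0, "dz": 0, "twist": 0, "fingers": -0.2}, {"dx": 0, "dy": 0, "dz": 0, "twist": 0, "fingers": -0.2}]'

```text
clock: 12.95
eef_pos: [0.4896, -0.1984, 0.0141]
tool_rot: [0.389, 0.921, 0.0, -0.0]
ft_force: [0.5, -0.5, 0.2]
grip_width: 0.0512
grasp_force: 0.0
```

Call:
carry_out --plan '[{"dx": 0, "dy": 0, "dz": -8, "twist": 0, "fingers": -0.2}, {"dx": 0, "dy": 0, "dz": -28, "twist": 0, "fingers": -0.2}, {"dx": 0, "dy": 0, "dz": -58, "twist": 0, "fingers": -0.2}, {"dx": 0, "dy": 0, "dz": -95, "twist": 0, "fingers": -1}, {"dx": 0, "dy": 0, "dz": -130, "twist": 0, "fingers": -1}]'

```text
clock: 13.37
eef_pos: [0.489, -0.1982, 0.146]
tool_rot: [0.389, 0.921, -0.0, -0.0]
ft_force: [1.1, -0.7, 0.5]
grip_width: 0.0736
grasp_force: 0.0
```

```bash
python3 - <<'E'
from h import *
go(.4324,-.0148,.145,45.2)
E
```

```text
t13.37 pos [ 0.489  -0.1982  0.146 ] psi 44.2 tilt [-0.001  0.    -1.   ] d [171.   87.3   1.1] twist -1.0 F [ 1.1 -0.7  0.5] w0.0736 g0.0
```

Call:
carry_out --plan '[{"dx": 28, "dy": 14, "dz": 0, "twist": 0, "fingers": -1}, {"dx": 63, "dy": 32, "dz": 0, "twist": -1, "fingers": -1}, {"dx": 99, "dy": 51, "dz": 0, "twist": -1, "fingers": -1}, {"dx": 135, "dy": 69, "dz": 0, "twist": -1, "fingers": -1}, {"dx": 171, "dy": 87, "dz": 0, "twist": -1, "fingers": -1}]'

```text
clock: 13.78
eef_pos: [0.432, -0.0139, 0.1451]
tool_rot: [0.381, 0.924, 0.0, 0.001]
ft_force: [0.5, 0.1, -0.2]
grip_width: 0.0853
grasp_force: 0.0
```

Call:
carry_out --plan '[{"dx": 0, "dy": 0, "dz": 10, "twist": 0, "fingers": -1}, {"dx": 0, "dy": 0, "dz": 25, "twist": 0, "fingers": -1}, {"dx": 0, "dy": 0, "dz": 35, "twist": 0, "fingers": -1}, {"dx": 0, "dy": 0, "dz": 45, "twist": 0, "fingers": -1}, {"dx": 0, "dy": 0, "dz": 50, "twist": 0, "fingers": -1}]'

```text
clock: 14.2
eef_pos: [0.432, -0.0149, 0.0939]
tool_rot: [0.381, 0.925, -0.0, -0.0]
ft_force: [0.4, 0.8, 0.7]
grip_width: 0.0854
grasp_force: 0.0
```

```bash
python3 - <<'E'
from h import *
import pickle
go(.4324,-.0148,.0235,45.2)
t=save('top','t6'); s=save('scene','s6'); pickle.dump((t,s),open('6.pkl','wb'))
A=cv2.resize(s['image'][170:320,150:350],(400,300)); B=cv2.resize(t['image'][180:300,210:370],(400,300))
cv2.imwrite('pics/m6.png',np.hstack([A,B])[:,:,::-1])
E
```

```text
t14.20 pos [ 0.432  -0.0149  0.0939] psi 45.3 tilt [-0.001  0.    -1.   ] d [-0.2  0.4 70.4] twist 0.1 F [0.4 0.8 0.7] w0.0854 g0.0
```

View pics/m6.png

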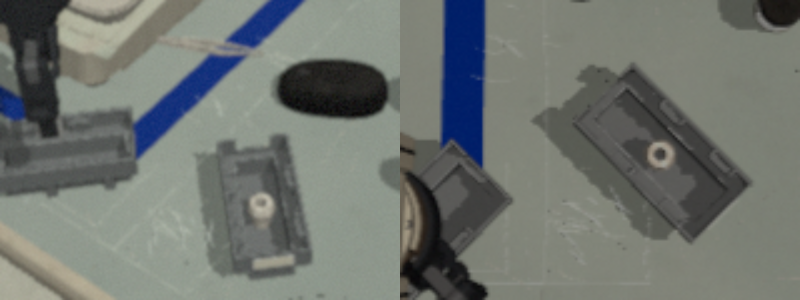

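```bash
python3 - <<'E'
from h import *
import pickle
t,s=pickle.load(open('6.pkl','rb'))
f=lambda a:np.array([onplane(t,u/2.5+210-.3,v/2.5+180-.3,.046)[:2] for u,v in a])
P=f([(230,65),(350,183),(292,243),(174,123)]); T,Rr,B,L=P; ax=T+L-Rr-B; ax/=np.linalg.norm(ax)
print('lower',P.mean(0),np.degrees(np.arctan2(*ax[::-1])),np.linalg.norm(T-Rr),np.linalg.norm(L-B),np.linalg.norm(T-L),np.linalg.norm(Rr-B))
E=f([(55,142),(112,201)]); w=E[1]-E[0]; print('end',E,np.linalg.norm(w)); w/=np.linalg.norm(w); n=np.array([-w[1],w[0]]); 
for q in (1,-1): print('ctr',E.mean(0)+q*n*.065, np.degrees(np.arctan2(n[1],n[0])))
print('collet',onplane(t,260/2.5+210-.3,154/2.5+180-.3,.032))
E
```

```text
lower [ 0.4890882  -0.19783773] 44.39292851149559 0.12855093313869587 0.12766872482469732 0.06251018129820979 0.06368551738950053
end [[ 0.49826489 -0.03982016]
 [ 0.45302151 -0.08374056]] 0.06305524798548356
ctr [ 0.52091819 -0.10841913] -45.85007218479761
ctr [ 0.43036821 -0.01514158] -45.85007218479761
collet [ 0.48932213 -0.19787154  0.032     ]
```

Call:
carry_out --plan '[{"dx": 0, "dy": 0, "dz": 18, "twist": 0, "fingers": -1}, {"dx": 0, "dy": 0, "dz": 38, "twist": 0, "fingers": -1}, {"dx": 0, "dy": 0, "dz": 56, "twist": 0, "fingers": -1}, {"dx": 0, "dy": 0, "dz": 66, "twist": 0, "fingers": -1}, {"dx": 0, "dy": 0, "dz": 70, "twist": 0, "fingers": -1}]'

```text
clock: 14.72
eef_pos: [0.432, -0.0154, 0.0235]
tool_rot: [0.381, 0.925, -0.0, -0.001]
ft_force: [0.1, -0.7, 0.7]
grip_width: 0.0851
grasp_force: 0.0
```

Call:
carry_out --plan '[{"dx": 0, "dy": 0, "dz": 0, "twist": 0, "fingers": -0.8}, {"dx": 0, "dy": 0, "dz": 0, "twist": 0, "fingers": -0.6}, {"dx": 0, "dy": 0, "dz": 0, "twist": 0, "fingers": -0.4}, {"dx": 0, "dy": 0, "dz": 0, "twist": 0, "fingers": 0}, {"dx": 0, "dy": 0, "dz": 0, "twist": 0, "fingers": 0}]'

```text
clock: 15.13
eef_pos: [0.4339, -0.0154, 0.0257]
tool_rot: [0.381, 0.925, 0.0, 0.001]
ft_force: [-0.4, 0.1, 7.2]
grip_width: 0.0647
grasp_force: 67.0
```

Call:
carry_out --plan '[{"dx": 0, "dy": 0, "dz": 0, "twist": 0, "fingers": 0}, {"dx": 0, "dy": 0, "dz": 0, "twist": 0, "fingers": 0}, {"dx": 0, "dy": 0, "dz": 0, "twist": 0, "fingers": 0}, {"dx": 0, "dy": 0, "dz": 0, "twist": 0, "fingers": 0}, {"dx": 0, "dy": 0, "dz": 0, "twist": 0, "fingers": 0}]'

```text
clock: 15.55
eef_pos: [0.4339, -0.0154, 0.0257]
tool_rot: [0.381, 0.925, 0.0, 0.001]
ft_force: [-0.5, -0.1, 5.9]
grip_width: 0.0645
grasp_force: 67.0
```

Call:
carry_out --plan '[{"dx": 0, "dy": 0, "dz": -8, "twist": 0, "fingers": 0}, {"dx": 0, "dy": 0, "dz": -25, "twist": 0, "fingers": 0}, {"dx": 0, "dy": 0, "dz": -50, "twist": 0, "fingers": 0}, {"dx": 0, "dy": 0, "dz": -80, "twist": 0, "fingers": 0}, {"dx": 0, "dy": 0, "dz": -110, "twist": 0, "fingers": 0}]'

```text
clock: 15.97
eef_pos: [0.4319, -0.0152, 0.1357]
tool_rot: [0.381, 0.925, -0.0, -0.001]
ft_force: [0.3, 0.6, -1.7]
grip_width: 0.0646
grasp_force: 66.5
```

Call:
carry_out --plan '[{"dx": 0, "dy": 0, "dz": 0, "twist": 6, "fingers": 0}, {"dx": 0, "dy": 0, "dz": 0, "twist": 12, "fingers": 0}, {"dx": 0, "dy": 0, "dz": 0, "twist": 18, "fingers": 0}, {"dx": 0, "dy": 0, "dz": 0, "twist": 24, "fingers": 0}, {"dx": 0, "dy": 0, "dz": 0, "twist": 30, "fingers": 0}]'

```text
clock: 16.38
eef_pos: [0.4327, -0.0152, 0.1351]
tool_rot: [0.609, 0.793, 0.0, 0.0]
ft_force: [-0.2, -0.8, -1.1]
grip_width: 0.0647
grasp_force: 66.5
```

Call:
carry_out --plan '[{"dx": 0, "dy": 0, "dz": 0, "twist": 6, "fingers": 0}, {"dx": 0, "dy": 0, "dz": 0, "twist": 12, "fingers": 0}, {"dx": 0, "dy": 0, "dz": 0, "twist": 18, "fingers": 0}, {"dx": 0, "dy": 0, "dz": 0, "twist": 24, "fingers": 0}, {"dx": 0, "dy": 0, "dz": 0, "twist": 30, "fingers": 0}]'

```text
clock: 16.8
eef_pos: [0.4326, -0.0152, 0.1349]
tool_rot: [0.794, 0.608, 0.0, 0.0]
ft_force: [-0.3, 0.2, -0.8]
grip_width: 0.0645
grasp_force: 66.5
```

Call:
carry_out --plan '[{"dx": 0, "dy": 0, "dz": 0, "twist": 7, "fingers": 0}, {"dx": 0, "dy": 0, "dz": 0, "twist": 14, "fingers": 0}, {"dx": 0, "dy": 0, "dz": 0, "twist": 20, "fingers": 0}, {"dx": 0, "dy": 0, "dz": 0, "twist": 26, "fingers": 0}, {"dx": 0, "dy": 0, "dz": 0, "twist": 31, "fingers": 0}]'

```text
clock: 17.22
eef_pos: [0.4326, -0.0152, 0.1349]
tool_rot: [0.927, 0.374, 0.0, 0.0]
ft_force: [-0.6, 0.4, -1.9]
grip_width: 0.0647
grasp_force: 66.5
```

```bash
python3 - <<'E'
from h import *
go(.489,-.199,.12,-45.7)
E
```

```text
t17.22 pos [ 0.4326 -0.0152  0.1349] psi -46.1 tilt [ 0.  0. -1.] d [-86.9 171.5  14.9] twist -0.4 F [-0.6  0.4 -1.9] w0.0647 g66.5
```

Call:
carry_out --plan '[{"dx": -10, "dy": 20, "dz": 0, "twist": 0, "fingers": 0}, {"dx": -28, "dy": 55, "dz": 0, "twist": 0, "fingers": 0}, {"dx": -46, "dy": 90, "dz": 0, "twist": 0, "fingers": 0}, {"dx": -64, "dy": 126, "dz": 0, "twist": 0, "fingers": 0}, {"dx": -80, "dy": 158, "dz": 0, "twist": 0, "fingers": 0}]'

```text
clock: 17.63
eef_pos: [0.486, -0.1864, 0.1351]
tool_rot: [0.926, 0.376, 0.0, 0.0]
ft_force: [0.8, 0.7, -1.1]
grip_width: 0.0647
grasp_force: 66.6
```

Call:
carry_out --plan '[{"dx": -5, "dy": 10, "dz": 10, "twist": 0, "fingers": 0}, {"dx": -7, "dy": 13, "dz": 20, "twist": 0, "fingers": 0}, {"dx": -7, "dy": 13, "dz": 30, "twist": 0, "fingers": 0}, {"dx": -7, "dy": 13, "dz": 40, "twist": 0, "fingers": 0}, {"dx": -7, "dy": 13, "dz": 45, "twist": 0, "fingers": 0}]'

```text
clock: 18.05
eef_pos: [0.4877, -0.1964, 0.0872]
tool_rot: [0.926, 0.377, -0.001, -0.002]
ft_force: [-0.5, 0.1, -0.8]
grip_width: 0.0646
grasp_force: 66.6
```

Call:
carry_out --plan '[{"dx": 0, "dy": 0, "dz": 0, "twist": 0, "fingers": 0}, {"dx": 0, "dy": 0, "dz": 0, "twist": 0, "fingers": 0}, {"dx": 0, "dy": 0, "dz": 0, "twist": 0, "fingers": 0}, {"dx": 0, "dy": 0, "dz": 0, "twist": 0, "fingers": 0}, {"dx": 0, "dy": 0, "dz": 0, "twist": 0, "fingers": 0}]'

```text
clock: 18.47
eef_pos: [0.4901, -0.1983, 0.0901]
tool_rot: [0.926, 0.377, 0.001, 0.0]
ft_force: [1.0, -0.0, -0.9]
grip_width: 0.0647
grasp_force: 66.6
```

```bash
python3 - <<'E'
from h import *
go(.489,-.199,.0665,-45.7)
E
```

```text
t18.47 pos [ 0.4901 -0.1983  0.0901] psi -45.8 tilt [ 0.001 -0.001 -1.   ] d [-1.3 -0.3 23.5] twist -0.1 F [ 1.  -0.  -0.9] w0.0647 g66.6
```

Call:
carry_out --plan '[{"dx": -1, "dy": 0, "dz": 5, "twist": 0, "fingers": 0}, {"dx": -1, "dy": 0, "dz": 9, "twist": 0, "fingers": 0}, {"dx": -1, "dy": 0, "dz": 12, "twist": 0, "fingers": 0}, {"dx": -1, "dy": 0, "dz": 15, "twist": 0, "fingers": 0}, {"dx": -1, "dy": 0, "dz": 16, "twist": 0, "fingers": 0}]'

```text
clock: 18.88
eef_pos: [0.4884, -0.199, 0.0725]
tool_rot: [0.927, 0.376, -0.0, -0.0]
ft_force: [-0.2, -0.8, -1.1]
grip_width: 0.0646
grasp_force: 66.7
```

Call:
carry_out --plan '[{"dx": 0, "dy": 0, "dz": 0.5, "twist": 0, "fingers": 0}, {"dx": 0, "dy": 0, "dz": 1, "twist": 0, "fingers": 0}, {"dx": 0, "dy": 0, "dz": 1.5, "twist": 0, "fingers": 0}, {"dx": 0, "dy": 0, "dz": 2, "twist": 0, "fingers": 0}, {"dx": 0, "dy": 0, "dz": 2, "twist": 0, "fingers": 0}]'

```text
clock: 19.3
eef_pos: [0.4889, -0.1992, 0.0713]
tool_rot: [0.926, 0.376, 0.0, 0.0]
ft_force: [-0.2, -0.4, -2.0]
grip_width: 0.0645
grasp_force: 66.7
```

Call:
carry_out --plan '[{"dx": 0, "dy": 0, "dz": 0.5, "twist": 0, "fingers": 0}, {"dx": 0, "dy": 0, "dz": 1, "twist": 0, "fingers": 0}, {"dx": 0, "dy": 0, "dz": 1.5, "twist": 0, "fingers": 0}, {"dx": 0, "dy": 0, "dz": 2, "twist": 0, "fingers": 0}, {"dx": 0, "dy": 0, "dz": 2, "twist": 0, "fingers": 0}]'

```text
clock: 19.72
eef_pos: [0.4888, -0.1991, 0.0692]
tool_rot: [0.926, 0.376, -0.0, -0.0]
ft_force: [1.1, 0.2, -0.6]
grip_width: 0.0643
grasp_force: 66.7
```

Call:
carry_out --plan '[{"dx": 0, "dy": 0, "dz": 0.5, "twist": 0, "fingers": 0}, {"dx": 0, "dy": 0, "dz": 1, "twist": 0, "fingers": 0}, {"dx": 0, "dy": 0, "dz": 1.5, "twist": 0, "fingers": 0}, {"dx": 0, "dy": 0, "dz": 1.5, "twist": 0, "fingers": 0}, {"dx": 0, "dy": 0, "dz": 1.5, "twist": 0, "fingers": 0}]'

```text
clock: 20.13
eef_pos: [0.4889, -0.1992, 0.0678]
tool_rot: [0.926, 0.376, 0.0, 0.0]
ft_force: [0.2, -0.2, -0.5]
grip_width: 0.0644
grasp_force: 66.7
```

Past upstand height without contact, so the ribs are between the upstands.

Call:
carry_out --plan '[{"dx": 0, "dy": 0, "dz": 0.5, "twist": 0, "fingers": 0}, {"dx": 0, "dy": 0, "dz": 1, "twist": 0, "fingers": 0}, {"dx": 0, "dy": 0, "dz": 1.5, "twist": 0, "fingers": 0}, {"dx": 0, "dy": 0, "dz": 1.5, "twist": 0, "fingers": 0}, {"dx": 0, "dy": 0, "dz": 1.5, "twist": 0, "fingers": 0}]'

```text
clock: 20.55
eef_pos: [0.489, -0.1992, 0.0677]
tool_rot: [0.926, 0.376, 0.0, 0.0]
ft_force: [-2.0, 1.6, 8.0]
grip_width: 0.0644
grasp_force: 67.9
```

Call:
carry_out --plan '[{"dx": 0, "dy": 0, "dz": 0, "twist": 0, "fingers": -0.6}, {"dx": 0, "dy": 0, "dz": 0, "twist": 0, "fingers": -1}, {"dx": 0, "dy": 0, "dz": 0, "twist": 0, "fingers": -1}, {"dx": 0, "dy": 0, "dz": 0, "twist": 0, "fingers": -1}, {"dx": 0, "dy": 0, "dz": 0, "twist": 0, "fingers": -1}]'

```text
clock: 20.97
eef_pos: [0.4888, -0.1992, 0.0661]
tool_rot: [0.926, 0.376, -0.0, -0.0]
ft_force: [-0.2, 0.4, -0.0]
grip_width: 0.0851
grasp_force: 0.0
```

Call:
carry_out --plan '[{"dx": 0, "dy": 0, "dz": -8, "twist": 0, "fingers": -1}, {"dx": 0, "dy": 0, "dz": -28, "twist": 0, "fingers": -1}, {"dx": 0, "dy": 0, "dz": -58, "twist": 0, "fingers": -1}, {"dx": 0, "dy": 0, "dz": -92, "twist": 0, "fingers": -1}, {"dx": 0, "dy": 0, "dz": -120, "twist": 0, "fingers": -1}]'

```text
clock: 21.38
eef_pos: [0.489, -0.1992, 0.1888]
tool_rot: [0.926, 0.376, 0.0, 0.0]
ft_force: [1.2, 0.2, -0.3]
grip_width: 0.0855
grasp_force: 0.0
```

Call:
carry_out --plan '[{"dx": 0, "dy": 0, "dz": 0, "twist": 0, "fingers": -1}, {"dx": 0, "dy": 0, "dz": 0, "twist": 0, "fingers": -1}, {"dx": 0, "dy": 0, "dz": 0, "twist": 0, "fingers": -1}, {"dx": 0, "dy": 0, "dz": 0, "twist": 0, "fingers": -1}, {"dx": 0, "dy": 0, "dz": 0, "twist": 0, "fingers": -1}]'

```text
clock: 21.8
eef_pos: [0.4879, -0.1988, 0.1848]
tool_rot: [0.926, 0.376, -0.001, -0.001]
ft_force: [0.4, 0.5, -0.4]
grip_width: 0.0852
grasp_force: 0.0
```

```bash
python3 - <<'E'
from h import *
# numeric check: beige card holders in the scene view (lower faces near end; upper should now face far) and tray silhouette
s=save('scene','s9'); c=save('wrist','w9'); go(.489,-.199,.2)
g=cv2.cvtColor(c['image'],cv2.COLOR_RGB2HSV); x=c['image'].astype(int)
R0=slice(60,330); 
for z,l in ((.088,'upper rim'),(.046,'lower rim')):
    pass
m=((g[...,1]<35)&(g[...,2]<130)&(g[...,2]>40)).astype('uint8'); m[260:]=0
m=cv2.morphologyEx(m,cv2.MORPH_OPEN,np.ones((5,5)))
cs,_=cv2.findContours(m,cv2.RETR_EXTERNAL,cv2.CHAIN_APPROX_SIMPLE)
for k in cs:
    if cv2.contourArea(k)>1500: print('wrist',cv2.contourArea(k),cv2.boundingRect(k),cv2.minAreaRect(k))
h=cv2.cvtColor(s['image'],cv2.COLOR_RGB2HSV)[200:320,230:330]; v=s['image'][200:320,230:330].astype(int)
b=((v[...,0]-v[...,2]>15)&(v[...,0]>110)).astype('uint8')
n,_,st,ce=cv2.connectedComponentsWithStats(b)
for i in range(1,n):
    if st[i,4]>15: print('scene beige',st[i],ce[i].round()+[230,200])
E
```

```text
t21.90 pos [ 0.4882 -0.1989  0.1851] psi -45.8 tilt [-0.002  0.001 -1.   ] d [  0.5   0.6 -14.9] twist None F [-0.1  0.3 -0.2] w0.0849 g0.0
wrist 9971.5 (0, 164, 170, 96) ((84.5, 211.5), (95.0, 169.0), 90.0)
wrist 15426.5 (218, 76, 115, 184) ((275.0, 167.5), (183.0, 114.0), 90.0)
wrist 1971.0 (217, 55, 54, 78) ((228.5321807861328, 89.86479949951172), (48.23912048339844, 76.37860870361328), 44.35625076293945)
wrist 4438.0 (100, 0, 123, 85) ((154.3931121826172, 16.5263671875), (99.15471649169922, 99.21995544433594), 43.23760986328125)
scene beige [47 99 19  5 54] [286. 301.]
```

```bash
python3 - <<'E'
from h import *
c=camera('wrist'); g=cv2.GaussianBlur(cv2.cvtColor(c['image'],cv2.COLOR_RGB2LAB),(3,3),0).astype(int)
for v in (90,120,150,180,210,240):
    row=g[v,190:380]; bg=np.abs(row[:,0]-g[v,200,0])+2*np.abs(row[:,1]-g[v,200,1])
    d=(row[:,1]>124)&(row[:,0]<125)  # grey, not greenish bench
    i=np.where(d)[0]+190; 
    if len(i): print(v,i.min(),i.max(),'w@88: %.4f  w@71: %.4f'%tuple(np.linalg.norm(wplane(c,i.max(),v,z)-wplane(c,i.min(),v,z)) for z in (.088,.071)), wplane(c,(i.min()+i.max())/2,v,.088).round(4))
E
```

```text
90 190 289 w@88: 0.0737  w@71: 0.0789 [ 0.5313 -0.1086  0.088 ]
120 237 310 w@88: 0.0533  w@71: 0.0571 [ 0.5322 -0.1422  0.088 ]
150 232 330 w@88: 0.0725  w@71: 0.0777 [ 0.5201 -0.1615  0.088 ]
180 220 329 w@88: 0.0823  w@71: 0.0881 [ 0.5005 -0.1737  0.088 ]
210 228 328 w@88: 0.0771  w@71: 0.0825 [ 0.4856 -0.1917  0.088 ]
240 247 327 w@88: 0.0632  w@71: 0.0677 [ 0.4728 -0.2136  0.088 ]
```

```bash
python3 -c "
from h import *
print(job_done())"
```

```text
the job is handed in; nothing more can be done
None
```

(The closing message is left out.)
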